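Level the labelling stand's bed with spirit level and levelling foot

ROBOT

A 6-joint arm with a two-finger parallel gripper is mounted at the origin on the work surface. World frame = base frame: x ahead of the robot, y to its left, z up, the work surface at z = 0. Lengths are in mm, angles in rad, forces in N, time in s.
With the tool pointing down it reaches from about 350 to 775 mm from the base axis. Payload 7.3 kg.
Tool frame: the origin (TCP) lies on the centre line of the jaws, within the pads' length; the fingertips stand 22 mm ahead of it and the grasp point (between the pads) lies 3 mm ahead of it; z points along the fingers, y is the direction in which the jaws open and shut (so a half turn about z gives the same grasp; the last joint's range is limited). The gripper opens to 92 mm and grips with 3 to 60 N. Pads are 19 mm wide; open, the fingers measure 130 mm over their backs; the gripper's body (75 mm by 190 mm) begins 47 mm behind the grasp point.
Start: joints at [-1.353, 0.342, 1.524, -0, 1.275, -0.146], TCP at [186.832, -490.649, 248.741] pointing down, gripper open.
Joint ranges: [-2.53, 2.53], [-0.77, 2.02], [0.04, 2.7], [-1, 4.14], [0.28, 2.66], [-3.11, 3.11]. Speed limits (rad/s): [2.57, 2.57, 3.14, 3.14, 3.14, 3.14].

INTERFACE

Orientations are given as [roll, pitch, yaw] about the fixed x, y, z axes, in that order (R = Rz(yaw) Ry(pitch) Rx(roll)).
In Python, from plant import get_obs, capture, close_job gives the robot as it stands.
- The arm moves only by the tool carry_out, never from a script. Its arguments are lists of equal length, an entry for each row: "xyz": the shift along the tool's x, y, z scaled (see below), a list of three; "dr": the turn, a rotation vector about the tool's x, y, z scaled (see below), a list of three. A call has 1 to 8 rows; each row shifts and turns the commanded pose from where the row before left it, along the tool's axes as they then stand; what a row does not reach is not made up. The controller multiplies each number of a shift by 0.06 m and each number of a turn by 8 degrees. A row lasts 1/8 s, in which the tool goes at most 62.5 mm and 10.7 degrees, less where a joint would pass 70% of its speed; a pose out of reach is approached as far as the arm can. A call with a number of a shift or a turn outside -1 to 1 is refused whole. A call with a gripper value outside its range is refused whole. "gripper" is the gripper's target within -1 to 1 (fully open at 1, half-way at 0, shut at -1), set as the call begins (left out, the last holds). The fingers move at their own pace and stop on an object; the grip force is fixed at half the most. Time passes only in rows, so rows that do not move let the fingers close. It gives the time, the measured TCP pose, the force and the opening at its end, in the units of the state.
- get_obs(): the state, without advancing time (a new reading comes with each control period).
- capture(name): name is "side" or "top" or "wrist"; returns a dict with "image" (400x640x3 uint8, blue, green, red), "fx", "fy", "cx", "cy" (pixels), "pose" (4x4, takes a point from camera to world coordinates). Camera axes: x right, y up, looking along -z (the intrinsics and any distortion apply to the point x, -y, -z); pixel columns grow to the right and rows downward; lengths in mm; the calibration is good to about 2 mm. The wrist camera is an equidistant fisheye: a pixel r from the principal point sees the ray r / f radians off the axis. A picture is of the moment at which its call begins. There is no depth.
- close_job(): hands the job in, once; it reports no verdict.
The state is a dict: "time": time; "joint_positions": joint angles; "dq": joint speeds; "tau": joint torques, N m; "tool_pos": TCP position; "tcp_rot": TCP orientation; "contact_force": force on the tool from outside, world axes, zero at the start; "moment": the same for the moment, N m; "grip_width": finger opening in mm.
Only numpy, scipy, OpenCV 4.12 (cv2) and the standard library are available. Lean on these libraries where they do the work, as an engineer would, in place of code of your own. Each camera call takes 0.05 s, during which the arm holds its last target.

TASK

The bed of the bottle-labelling stand is out of level: lay the spirit level lengthwise on the middle of the bed and let go of it, then turn the black wing knob of the levelling foot until the bubble settles between its two lines. Then press down on the middle of the level, a firm steady push of about 15 N, and finish while still holding it pressed onto the bed with the bubble between the lines. Leave the other things on the table where they are.

Things in the scene. Friction and masses are not known exactly. Their poses are not given: they have to be found in the camera images.
- bed: Flat aluminium bed, 90 x 270 mm (x by y), 10 mm thick, top 60 mm above the table. Origin: centre of its top face, where the level's middle belongs; x across, y lengthwise towards the levelling foot, z up. It rocks lengthwise only, about x through the origin, and stays as the foot sets it. At the start the foot end (+y) is 0.018 to 0.035 rad low. A 44 mm wide lug carries the foot at y = 180 mm.
- stand: Fixed grey base of the labelling stand under the bed, 130 x 400 mm. Origin on the table under the bed's middle, axes as the bed's. Behind the bed a drive housing with roller and label spool fills x 80 to 170 mm, y -160 to 120 mm, up to 80 mm above the table.
- foot_knob: Black wing knob on the levelling foot, vertical axis; origin on the axis at the bed's top face. Grip bar 56 mm long (its x), 13 mm thick (its y), 11 to 37 mm above the origin, over a 32 mm round hub. Clockwise from above raises the foot end: 0.015 rad of tilt, 6 mm of bubble travel towards the foot, per rad. At the start 1.2 to 2.3 rad short, so about two grasps. Stiff (0.1 Nm), stays where left.
- level: Aluminium spirit level, 202 (its x) by 24 (y) by 45 mm high (z), 0.18 to 0.35 kg, black end caps, lying on its underside on the table. Origin: centre of the underside. Vial with whitish bubble in the top, centred at x = +62 mm, 58 mm long, 6 mm proud; the top is plain from x = -95 to +30 mm, to grip across the width or press. Either way round on the bed will do.
- bubble (a joint): Bubble position along the vial (m), along the level's +x; 0 is midway between the two lines, whose inner edges are 18 mm apart (the 10 mm bubble lies between them within 4 mm of 0). It goes to the higher end, 0.4 m per rad of tilt, and needs about 1.5 s to settle.
- bottle_a: Bystander: standing wine bottle, 76 mm diameter, 300 mm high, origin at the centre of its foot.
- bottle_b: Bystander: standing wine bottle, 76 mm diameter, 300 mm high, origin at the centre of its foot.
- label_roll: Bystander: roll of labels, 100 mm diameter, 60 mm high, origin under its centre.
- screwdriver: Bystander: screwdriver lying on the table along its x.
- wrench: Bystander: wrench lying on the table along its x.
- cap_jar: Bystander: clear jar, 64 mm diameter, 80 mm high, origin under its centre.
- cup: Bystander: white mug, 76 mm diameter, 90 mm high, origin under its centre.
Things that resemble listed ones, but are neither listed nor needed, are in the scene too. Of the things that look like the level, the largest one is meant.

How it is judged:
By the outcome, as a careful person would: the job done as asked, in the order asked, and still so for the second after the job is handed in, while the arm keeps its last pose, push and grip.
It also fails if it takes over 67 s, if anything falls off the work surface, if the arm or the gripper's body presses on something with over 40 N, if the wrist force passes 120 N, or if a joint passes its speed limit or range.

## Working session

There is one attempt and no reset: what is moved stays moved. The work goes in short steps, Python scripts to look and compute and a tool call to move; the robot and the scene stay as the last step left them, time stands still between calls to the robot, and variables do not carry over. Pictures are saved under pics/ and viewed, and the job is handed in when it is done.

Besides the shell and the picture viewer there is one more tool, called after "Request:" in YAML: its name, and indented under it one key for each argument. carry_out: Moves the arm, as the interface text tells. Shifts and turns lie within -1 to 1; 1 stands for 0.06 m of shift or 8 degrees of turn. Its arguments: {"type":"object","properties":{"xyz":{"type":"array"},"dr":{"type":"array"},"gripper":{"type":"number"}},"required":["xyz","dr"]}

```bash
ls; mkdir -p pics
cat > h.py <<'E'
import numpy as np, cv2
from plant import get_obs, capture
def snap(name,fn):
    c=capture(name); cv2.imwrite(f'pics/{fn}.png',c['image']); 
    np.savez(f'pics/{fn}.npz',**{k:np.array(v) for k,v in c.items()}); return c
def load(fn): return np.load(f'pics/{fn}.npz')
E
python3 - <<'E'
from h import *
for n in ['side','top','wrist']:
    c=snap(n,n+'0'); print(n,c['fx'],c['fy'],c['cx'],c['cy'],np.round(c['pose'],3).tolist(),[k for k in c])
print(get_obs())
E
```

```text
pics
side 378.3602485755015 378.3602485755015 314.70672808283786 194.6688748150114 [[-0.682, 0.389, -0.62, -102.002], [-0.731, -0.346, 0.588, 593.268], [0.014, 0.854, 0.52, 635.49], [0.0, 0.0, 0.0, 1.0]] ['image', 'fx', 'fy', 'cx', 'cy', 'pose']
top 426.5007509127544 426.5007509127544 308.394756395701 200.12330518417016 [[0.027, 0.984, -0.176, 268.83], [-1.0, 0.025, -0.013, -31.344], [-0.008, 0.177, 0.984, 1515.298], [0.0, 0.0, 0.0, 1.0]] ['image', 'fx', 'fy', 'cx', 'cy', 'pose']
wrist 309.70691628693146 309.70691628693146 315.07371389496245 192.1324467325425 [[0.356, 0.903, 0.241, 251.951], [-0.934, 0.345, 0.091, -466.984], [-0.001, -0.257, 0.966, 384.942], [0.0, 0.0, 0.0, 1.0]] ['image', 'fx', 'fy', 'cx', 'cy', 'pose']
{'time': 0.15, 'joint_positions': array([-1.35297854e+00,  3.42556715e-01,  1.52476810e+00,  1.30896246e-05,
        1.27538004e+00, -1.46010349e-01]), 'dq': array([-1.10036874e-03, -1.65395364e-03, -2.13543754e-03, -4.90650511e-05,
        1.47679822e-03, -4.50984898e-04]), 'tau': array([ 1.80629479e-03, -4.31468976e+01, -2.44352049e+01,  7.17554544e-02,
        5.36748930e-02, -7.72664339e-05]), 'tool_pos': array([ 186.78579632, -490.36947283,  248.21798303]), 'tcp_rot': array([-3.14049411e+00, -1.74201920e-04,  3.63824222e-01]), 'contact_force': array([ 0.03694484, -0.36932415,  0.79871198]), 'moment': array([-0.04499052, -0.0314284 , -0.05221272]), 'grip_width': 92.35298083728462}
```

View pics/side0.png

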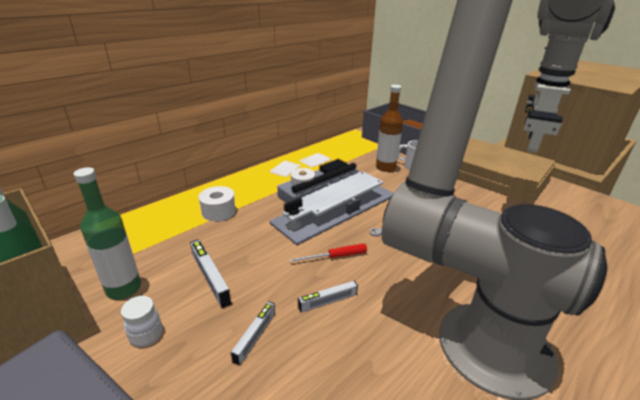

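View pics/top0.png

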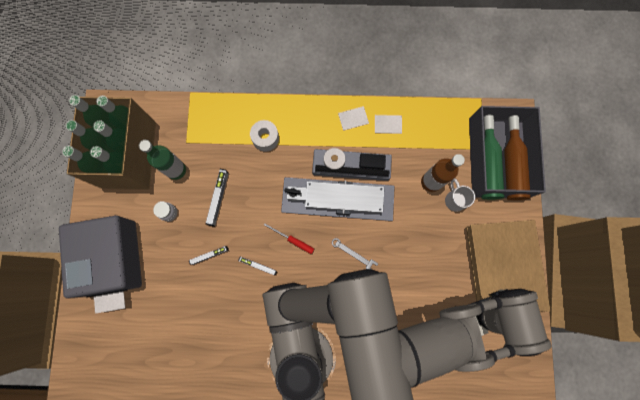

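View pics/wrist0.png

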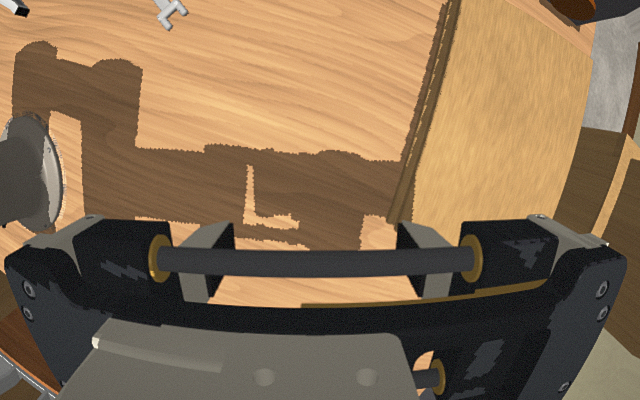

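Three level-like things in the top view: (217,197), (209,255) and (258,266). The first is clearly the longest. I'll check that with a crop and cast rays.

```bash
cat >> h.py <<'E'
def ray(c,u,v,fish=False):
    x=(u-c['cx'])/c['fx']; y=(v-c['cy'])/c['fy']
    if fish:
        r=np.hypot(x,y); s=np.sin(r)/r if r>1e-9 else 1; d=np.array([x*s,-y*s,-np.cos(r)])
    else: d=np.array([x,-y,-1.])
    P=np.array(c['pose']); d=P[:3,:3]@d; return P[:3,3],d/np.linalg.norm(d)
def onz(c,u,v,z,fish=False):
    o,d=ray(c,u,v,fish); return o+d*(z-o[2])/d[2]
def tri(a,b):
    (o1,d1),(o2,d2)=a,b
    A=np.stack([d1,-d2],1); t=np.linalg.lstsq(A,o2-o1,rcond=None)[0]
    p=o1+t[0]*d1;q=o2+t[1]*d2; return (p+q)/2,np.linalg.norm(p-q)
def proj(c,p,fish=False):
    P=np.array(c['pose']); q=P[:3,:3].T@(np.array(p)-P[:3,3]); x,y,z=q[0],-q[1],-q[2]
    if fish:
        r=np.hypot(x,y); th=np.arctan2(r,z); return c['cx']+c['fx']*th*x/r, c['cy']+c['fy']*th*y/r
    return c['cx']+c['fx']*x/z, c['cy']+c['fy']*y/z
E
python3 - <<'E'
from h import *
t=load('top0')['image']; s=load('side0')['image']
a=cv2.resize(t[155:285,170:300],None,fx=4,fy=4,interpolation=cv2.INTER_CUBIC)
b=cv2.resize(t[140:230,270:405],None,fx=4,fy=4,interpolation=cv2.INTER_CUBIC)
cv2.imwrite('pics/ca.png',a); cv2.imwrite('pics/cb.png',b)
cv2.imwrite('pics/cc.png',cv2.resize(s[150:370,180:400],None,fx=2.7,fy=2.7,interpolation=cv2.INTER_CUBIC))
E
```

```text
(no output)
```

View pics/ca.png

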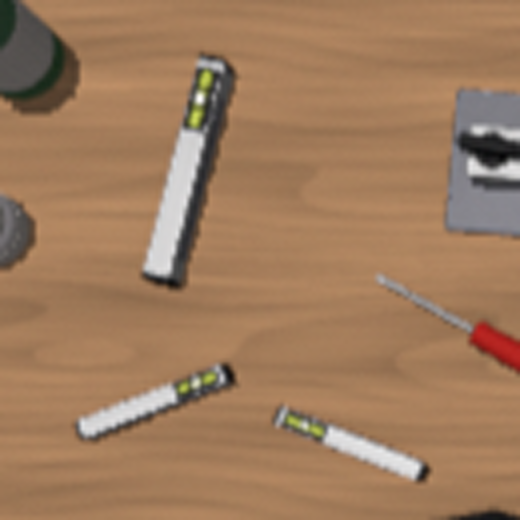

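View pics/cb.png

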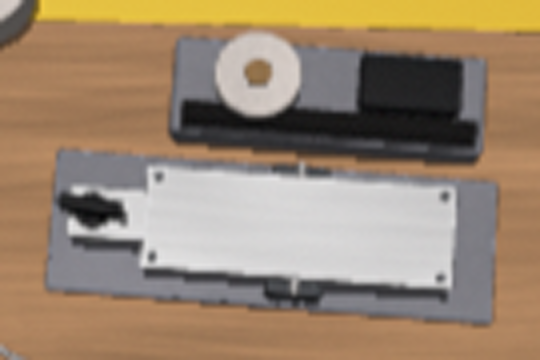

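View pics/cc.png

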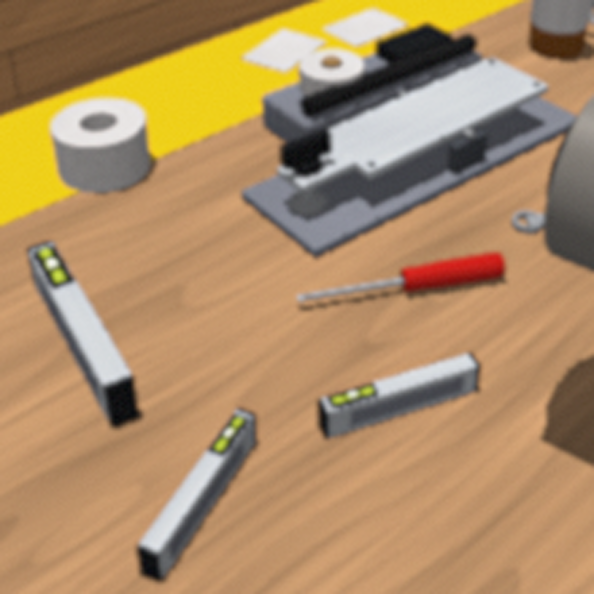

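Run:
```python
from h import *
T=load('top0');S=load('side0')
ta=lambda x,y:(170+x/4,155+y/4); tb=lambda x,y:(270+x/4,140+y/4); sc=lambda x,y:(180+x/2.7,150+y/2.7)
for n,a,b in [('lev near',ta(163,270),sc(118,382)),('vialfar',ta(208,70),sc(44,250)),('vialnear',ta(194,127),sc(61,284)),('bubble',ta(200,99),sc(53,265)),
 ('hole nearfoot',tb(151,258),sc(371,163)),('hole farR',tb(445,197),sc(492,63)),('hole nearR',tb(440,277),sc(540,87)),('knob',tb(92,207),sc(308,150)),
 ('roll',tb(258,72),sc(331,63))]:
    p,e=tri(ray(T,*a),ray(S,*b)); print(n,np.round(p,1),round(e,1))
for nm,pts,z in [('L1',[(163,270),(215,60)],45),('L2',[(82,430),(228,374)],35),('L3',[(280,416),(422,470)],35)]:
    q=[onz(T,*ta(*p),z) for p in pts]; print(nm,np.round(q,1).tolist(),np.linalg.norm(q[0]-q[1]))
print('bed'); 
for p in [(158,177),(151,258),(445,197),(440,277)]: print(np.round(onz(T,*tb(*p),60),1))
for p in [(60,150),(498,183),(494,323),(47,290)]: print('base',np.round(onz(T,*tb(*p),10),1))
for p in [(60,207),(124,215)]: print('knob',np.round(onz(T,*tb(*p),92),1))
```

```text
lev near [447.8 329.7  36.1] 7.0
vialfar [625.  298.4  46.9] 5.0
vialnear [574.1 308.7  44.7] 6.6
bubble [598.2 303.6  48.6] 5.2
hole nearfoot [516.5  -8.9  59.3] 6.2
hole farR [ 576.1 -263.5   60.5] 4.8
hole nearR [ 503.8 -260.5   59.7] 0.0
knob [555.7  42.3  78.3] 4.5
roll [679.7 -98.1  77.4] 5.1
L1 [[444.4, 324.7, 45.0], [633.1, 291.1, 45.0]] 191.65605469241422
L2 [[305.4, 387.6, 35.0], [356.7, 264.7, 35.0]] 133.19725390405154
L3 [[321.9, 217.7, 35.0], [279.3, 93.5, 35.0]] 131.29094714984296
bed
[585.8 -15.   60. ]
[514.  -10.9  60. ]
[ 574.3 -264.9   60. ]
[ 503.7 -260.4   60. ]
base [619.4  74.9  10. ]
base [ 598.8 -320.7   10. ]
base [ 471.7 -316.    10. ]
base [491.1  81.8  10. ]
knob [550.6  67.3  92. ]
knob [545.   12.6  92. ]
```

Run:
```python
from h import *
T=load('top0');S=load('side0')
ta=lambda x,y:(170+x/4,155+y/4); tb=lambda x,y:(270+x/4,140+y/4)
print('A cap',tri(ray(T,146,146),ray(S,86,174)))
print('A base side',onz(S,121,288,0))
print('B cap',tri(ray(T,458,160),ray(S,396,88)), 'base',onz(S,388,162,0))
print('jar',tri(ray(T,164,209),ray(S,138,305)),'cup',onz(T,460,200,80),'roll',onz(T,263,134,60))
print(onz(T,300,0,0),onz(S,217,190,60))
```

```text
A cap (array([640.0809918 , 475.40788188, 294.62344483]), np.float64(4.089793273104308))
A base side [649.63835017 482.84638743   0.        ]
B cap (array([ 620.48040665, -453.4693085 ,  292.71358612]), np.float64(2.6763063995683964)) base [ 645.00744824 -495.20307304    0.        ]
jar (array([485.52845119, 484.80615308,  78.57778492]), np.float64(10.741741480013678)) cup [ 539.41677165 -529.65764795   80.        ] roll [764.95278911 155.7394645   60.        ]
[ 1.34048097e+03  4.27356433e+01 -2.27373675e-13] [795.8970588  140.92510779  60.        ]
```

```bash
cat > plan.py <<'E'
import sys, json
from h import *
from scipy.spatial.transform import Rotation as R
def plan(tp,trpy,n,p0=None,r0=None):
    o=get_obs(); p=np.array(o['tool_pos'] if p0 is None else p0,float); A=R.from_euler('xyz',o['tcp_rot'] if r0 is None else r0)
    B=R.from_euler('xyz',trpy); tp=np.array(tp,float); X=[];D=[]
    for i in range(n):
        k=n-i
        rv=(A.inv()*B).as_rotvec()/k; d=A.inv().apply((tp-p)/k)
        sx=np.round(d/60,2); sr=np.round(np.degrees(rv)/8,2)
        X.append(sx.tolist());D.append(sr.tolist())
        p=p+A.apply(sx*60); A=A*R.from_rotvec(np.radians(sr*8))
    print('xyz',json.dumps(X));print('dr',json.dumps(D)); print('end',np.round(p,1),np.round(A.as_euler('xyz'),3), 'max',np.abs(X).max(),np.abs(D).max())
    return p,A.as_euler('xyz')
if __name__=='__main__':
    P=np.pi
    p=r=None
    for a in sys.argv[1:]:
        v=[float(x) for x in a.split(',')]   # x,y,z,yaw,n
        p,r=plan(v[:3],[P,0,v[3]],int(v[4]),p,r)
E
python3 plan.py 400,-130,300,0.1,8 450,322,300,-0.178,8
```

```text
xyz [[0.68, -0.54, -0.11], [0.66, -0.57, -0.11], [0.65, -0.59, -0.11], [0.63, -0.61, -0.11], [0.6, -0.63, -0.1], [0.58, -0.65, -0.11], [0.56, -0.66, -0.1], [0.55, -0.69, -0.11]]
dr [[-0.0, -0.0, 0.24], [-0.0, -0.0, 0.24], [-0.0, 0.0, 0.23], [-0.0, 0.0, 0.24], [-0.0, 0.0, 0.23], [-0.0, 0.0, 0.24], [-0.0, 0.0, 0.23], [-0.01, 0.0, 0.24]]
end [ 400.2 -129.8  300.2] [3.141 0.    0.1  ] max 0.69 0.24
xyz [[0.2, -0.93, 0.0], [0.16, -0.93, 0.0], [0.13, -0.94, 0.0], [0.1, -0.94, 0.0], [0.07, -0.94, 0.0], [0.03, -0.95, 0.0], [0.0, -0.95, 0.0], [-0.03, -0.94, 0.0]]
dr [[0.0, 0.0, 0.25], [0.0, 0.0, 0.25], [0.0, 0.0, 0.25], [0.0, 0.0, 0.25], [0.0, 0.0, 0.25], [0.0, 0.0, 0.25], [0.0, 0.0, 0.25], [0.0, 0.0, 0.24]]
end [449.9 321.8 300. ] [ 3.141  0.    -0.178] max 0.95 0.25
```

Request:
carry_out:
  xyz:
    - [0.68, -0.54, -0.11]
    - [0.66, -0.57, -0.11]
    - [0.65, -0.59, -0.11]
    - [0.63, -0.61, -0.11]
    - [0.6, -0.63, -0.1]
    - [0.58, -0.65, -0.11]
    - [0.56, -0.66, -0.1]
    - [0.55, -0.69, -0.11]
  dr:
    - [0, 0, 0.24]
    - [0, 0, 0.24]
    - [0, 0, 0.23]
    - [0, 0, 0.24]
    - [0, 0, 0.23]
    - [0, 0, 0.24]
    - [0, 0, 0.23]
    - [0, 0, 0.24]
  gripper: 1

```text
time: 1.15
tool_pos: [400.8, -128.4, 300.5]
tcp_rot: [3.141, -0.0, 0.099]
contact_force: [0.7, -0.5, 0.3]
grip_width: 91.8
```

Request:
carry_out:
  xyz:
    - [0.2, -0.93, 0]
    - [0.16, -0.93, 0]
    - [0.13, -0.94, 0]
    - [0.1, -0.94, 0]
    - [0.07, -0.94, 0]
    - [0.03, -0.95, 0]
    - [0, -0.95, 0]
    - [-0.03, -0.94, 0]
  dr:
    - [0, 0, 0.25]
    - [0, 0, 0.25]
    - [0, 0, 0.25]
    - [0, 0, 0.25]
    - [0, 0, 0.25]
    - [0, 0, 0.25]
    - [0, 0, 0.25]
    - [0, 0, 0.24]

```text
time: 2.15
tool_pos: [449.8, 323.5, 300.0]
tcp_rot: [3.141, 0.0, -0.179]
contact_force: [0.5, -0.8, 0.2]
grip_width: 91.8
```

Request:
carry_out:
  xyz:
    - [0, 0, 0]
    - [0, 0, 0]
  dr:
    - [0, 0, 0]
    - [0, 0, 0]

```text
time: 2.4
tool_pos: [449.7, 321.3, 299.7]
tcp_rot: [3.14, 0.001, -0.177]
contact_force: [0.3, 0.2, 1.2]
grip_width: 91.7
```

```bash
python3 -c "
from h import *
snap('wrist','w1');o=get_obs();print(o['time'],o['tool_pos'],o['tcp_rot'])"
```

```text
2.45 [449.87572515 320.79678273 300.0613151 ] [ 3.14066591e+00  4.06791431e-04 -1.78280068e-01]
```

View pics/w1.png

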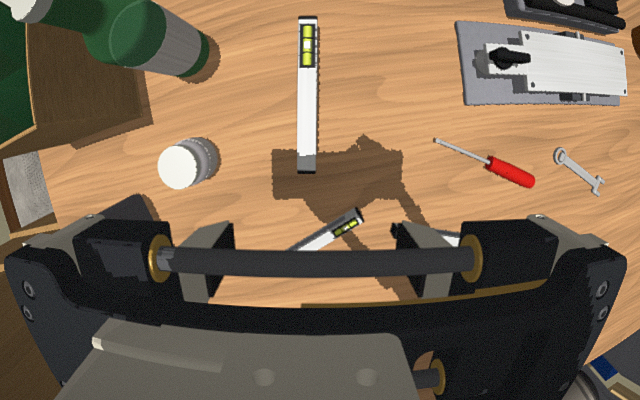

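Whole level visible at (308,95): vial at the top, near end at (306,170). The bed is at (570,65) and the knob at (508,57). Next: enlarge and measure.

Run:
```python
from h import *
t=load('w1')['image']
a=cv2.resize(t[5:185,260:360],None,fx=3.3,fy=3.3,interpolation=cv2.INTER_CUBIC)
b=cv2.resize(t[0:120,440:640],None,fx=4,fy=4,interpolation=cv2.INTER_CUBIC)
cv2.imwrite('pics/da.png',a); cv2.imwrite('pics/db.png',b)
```

```text
(no output)
```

View pics/da.png

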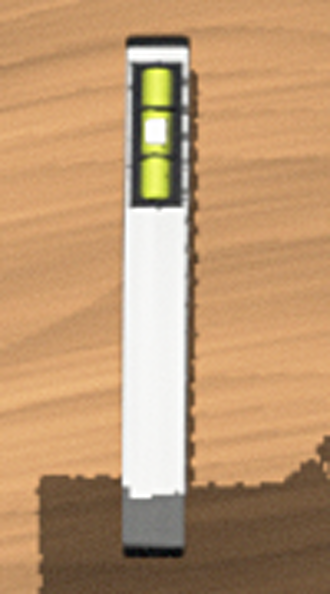

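View pics/db.png

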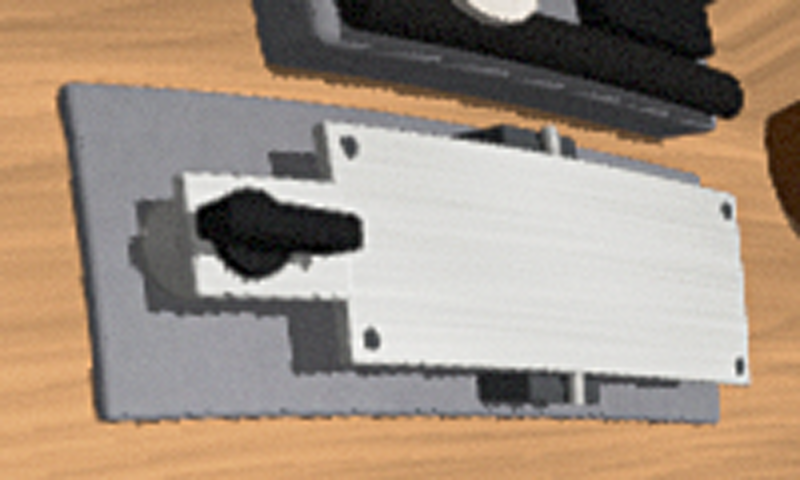

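Run:
```python
from h import *
W=load('w1'); T=load('top0')
f=lambda x,y:(260+x/3.3,5+y/3.3); g=lambda x,y:(440+x/4,y/4); tb=lambda x,y:(270+x/4,140+y/4); ta=lambda x,y:(170+x/4,155+y/4)
for z in (45,):
    a=onz(W,*f(159,40),z,1);b=onz(W,*f(154,552),z,1);print('lev',a,b,np.linalg.norm(a-b),(a+b)/2,np.arctan2(*(a-b)[[1,0]]))
    print('width',np.linalg.norm(onz(W,*f(124,400),z,1)-onz(W,*f(186,400),z,1)))
    print('bubble',onz(W,*f(155,130),51,1))
# height by two views (top)
print('vial far corner mid', tri(ray(W,*f(157,64),1),ray(T,*ta(208,68))), 'vial near',tri(ray(W,*f(157,208),1),ray(T,*ta(194,128))))
for n,p,q in [('h1',(349,147),(158,177)),('h2',(372,339),(151,258)),('h3',(727,210),(445,197)),('h4',(740,366),(440,277))]:
    print(n,np.round(onz(W,*g(*p),60,1),1),np.round(onz(T,*tb(*q),60),1),[np.round(v,1) for v in tri(ray(W,*g(*p),1),ray(T,*tb(*q)))])
for p in [(320,122),(352,366),(736,195),(746,384)]: print('cor',np.round(onz(W,*g(*p),60,1),1))
for p in [(199,220),(362,235),(250,215)]: print('knob',np.round(onz(W,*g(*p),93,1),1))
```

```text
lev [640.80025983 294.49151841  45.        ] [443.34867392 331.94639778  45.        ] 200.9726269135234 [542.07446688 313.21895809  45.        ] -0.18746413868095244
width 23.617808994720136
bubble [603.36994287 302.49103412  51.        ]
vial far corner mid (array([627.40691898, 296.66592857,  48.58102583]), np.float64(5.123456794870884)) vial near (array([574.01547595, 307.38495788,  36.89202725]), np.float64(2.675189904992291))
h1 [592.2 -13.7  60. ] [585.8 -15.   60. ] [array([589.5, -15.1,  57.7]), np.float64(6.3)]
h2 [521.2 -10.4  60. ] [514.  -10.9  60. ] [array([517.8, -11.4,  57.5]), np.float64(6.9)]
h3 [ 580.5 -272.4   60. ] [ 574.3 -264.9   60. ] [array([ 576.6, -264.4,   64.4]), np.float64(6.3)]
h4 [ 507.3 -268.2   60. ] [ 503.7 -260.4   60. ] [array([ 505.2, -260. ,   64.7]), np.float64(4.5)]
cor [601.2  -1.7  60. ]
cor [511.8   1.2  60. ]
cor [ 588.4 -283.8   60. ]
cor [ 498.9 -273.    60. ]
knob [561.1  83.3  93. ]
knob [555.8  15.5  93. ]
knob [562.4  62.8  93. ]
```

```bash
python3 plan.py 542,313,130,-0.187,6
```

```text
xyz [[0.26, -0.02, 0.47], [0.26, -0.03, 0.47], [0.25, -0.03, 0.47], [0.25, -0.02, 0.47], [0.26, -0.03, 0.48], [0.25, -0.02, 0.47]]
dr [[0.0, 0.0, 0.01], [0.0, 0.0, 0.01], [0.0, 0.0, 0.01], [0.0, 0.0, 0.01], [0.0, 0.0, 0.01], [0.01, 0.0, 0.01]]
end [541.7 312.9 130.2] [-3.141  0.    -0.187] max 0.48 0.01
```

Request:
carry_out:
  xyz:
    - [0.26, -0.02, 0.47]
    - [0.26, -0.03, 0.47]
    - [0.25, -0.03, 0.47]
    - [0.25, -0.02, 0.47]
    - [0.26, -0.03, 0.48]
    - [0.25, -0.02, 0.47]
    - [0, 0, 0]
  dr:
    - [0, 0, 0.01]
    - [0, 0, 0.01]
    - [0, 0, 0.01]
    - [0, 0, 0.01]
    - [0, 0, 0.01]
    - [0, 0, 0.01]
    - [0, 0, 0]

```text
time: 3.32
tool_pos: [541.6, 311.6, 128.6]
tcp_rot: [3.139, 0.004, -0.189]
contact_force: [-0.3, 0.3, 0.6]
grip_width: 91.7
```

```bash
python3 -c "
from h import *
snap('wrist','w2');o=get_obs();print(o['time'],o['tool_pos'],o['tcp_rot'])"
```

```text
3.375 [541.84161847 312.41856606 130.30724933] [ 3.14045834e+00  1.46827680e-03 -1.88377084e-01]
```

View pics/w2.png

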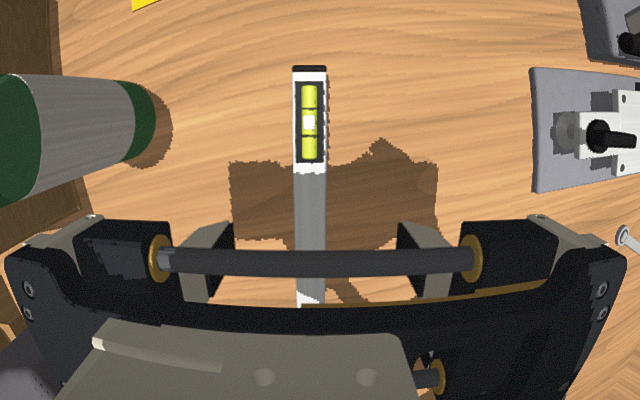

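```bash
python3 - <<'E'
from h import *
W=load('w1');V=load('w2'); f=lambda x,y:(260+x/3.3,5+y/3.3)
print('far',tri(ray(W,*f(159,40),1),ray(V,310,67.5,1)), 'vialnear',tri(ray(W,*f(157,208),1),ray(V,309.5,162,1)),'edge',onz(V,310,67.5,45,1), onz(V,309.5,200,45,1))
E
python3 plan.py 541.7,313,31,-0.187,5
```

```text
far (array([641.67691852, 294.61515843,  42.28357162]), np.float64(0.4411509175203662)) vialnear (array([574.51536902, 307.57906799,  43.15087628]), np.float64(1.0620761211029903)) edge [641.3254834  294.87048185  45.        ] [546.91958634 313.47963102  45.        ]
xyz [[-0.0, -0.0, 0.33], [-0.0, -0.0, 0.33], [-0.0, -0.0, 0.33], [-0.0, -0.01, 0.33], [-0.0, -0.0, 0.34]]
dr [[0.0, 0.0, -0.0], [0.0, 0.0, -0.0], [0.0, 0.0, -0.0], [0.0, 0.01, -0.0], [0.01, 0.0, -0.01]]
end [541.8 312.9  30.7] [-3.141  0.    -0.187] max 0.34 0.01
```

Heights agree (42–43 mm measured, 45 mm given), and the residuals are small. Going down to grasp.

Request:
carry_out:
  xyz:
    - [0, 0, 0.33]
    - [0, 0, 0.33]
    - [0, 0, 0.33]
    - [0, -0.01, 0.33]
    - [0, 0, 0.33]
    - [0, 0, 0]
  dr:
    - [0, 0, 0]
    - [0, 0, 0]
    - [0, 0, 0]
    - [0, 0, 0]
    - [0, 0, 0]
    - [0, 0, 0]

```text
time: 4.12
tool_pos: [541.5, 314.2, 32.0]
tcp_rot: [3.141, 0.001, -0.187]
contact_force: [-0.2, -0.1, 0.1]
grip_width: 92.0
```

Request:
carry_out:
  xyz:
    - [0, 0, 0]
    - [0, 0, 0]
    - [0, 0, 0]
    - [0, 0, 0]
    - [0, 0, 0]
    - [0, 0, 0]
  dr:
    - [0, 0, 0]
    - [0, 0, 0]
    - [0, 0, 0]
    - [0, 0, 0]
    - [0, 0, 0]
    - [0, 0, 0]
  gripper: -1

```text
time: 4.88
tool_pos: [542.0, 314.5, 31.4]
tcp_rot: [3.141, 0.0, -0.186]
contact_force: [0.4, 0.6, 0.0]
grip_width: 36.3
```

Request:
carry_out:
  xyz:
    - [0, 0, 0]
    - [0, 0, 0]
    - [0, 0, 0]
  dr:
    - [0, 0, 0]
    - [0, 0, 0]
    - [0, 0, 0]

```text
time: 5.25
tool_pos: [542.1, 314.6, 31.4]
tcp_rot: [-3.142, -0.0, -0.186]
contact_force: [0.3, 0.4, -0.2]
grip_width: 23.7
```

Run:
```python
from plan import *
o=get_obs(); print(o['time'],o['grip_width'],o['tool_pos'])
# lift then to above bed viewing
p,r=plan([542,313,200],[np.pi,0,-0.187],4,None,None)
p,r=plan([470,100,210],[np.pi,0,0.75],8,p,r)
p,r=plan([543,-138,200],[np.pi,0,1.528],8,p,r)
```

```text
5.25 23.71204957572281 [542.0905529  314.56203095  31.42698274]
xyz [[0.0, 0.01, -0.7], [0.0, 0.01, -0.7], [0.0, 0.0, -0.7], [0.0, 0.01, -0.71]]
dr [[-0.0, -0.0, 0.0], [-0.0, -0.0, 0.0], [-0.0, -0.0, 0.0], [-0.0, -0.0, 0.0]]
end [541.7 312.8 200. ] [-3.142 -0.    -0.186] max 0.71 0.0
xyz [[-0.06, 0.46, -0.02], [-0.12, 0.45, -0.02], [-0.17, 0.44, -0.02], [-0.22, 0.41, -0.02], [-0.27, 0.38, -0.02], [-0.31, 0.35, -0.02], [-0.35, 0.31, -0.02], [-0.39, 0.27, -0.03]]
dr [[-0.0, -0.0, -0.84], [-0.0, -0.0, -0.84], [-0.0, -0.0, -0.84], [-0.0, -0.0, -0.84], [0.0, -0.0, -0.84], [0.0, -0.0, -0.84], [0.0, -0.0, -0.83], [0.0, -0.0, -0.84]]
end [469.7 100.1 210.2] [ 3.142 -0.     0.751] max 0.46 0.84
xyz [[-0.23, 0.47, 0.02], [-0.27, 0.44, 0.02], [-0.31, 0.41, 0.02], [-0.35, 0.38, 0.02], [-0.39, 0.35, 0.02], [-0.42, 0.31, 0.02], [-0.45, 0.26, 0.02], [-0.47, 0.23, 0.03]]
dr [[0.0, -0.0, -0.7], [0.0, -0.0, -0.7], [0.0, -0.0, -0.69], [0.0, -0.0, -0.7], [0.0, -0.0, -0.69], [0.0, -0.0, -0.7], [0.0, -0.0, -0.69], [0.0, -0.0, -0.7]]
end [ 543.3 -138.3  200. ] [ 3.141 -0.     1.528] max 0.47 0.7
```

Request:
carry_out:
  xyz:
    - [0, 0, -0.5]
    - [0, 0, -0.7]
    - [0, 0, -0.8]
    - [0, 0, -0.81]
  dr:
    - [0, 0, 0]
    - [0, 0, 0]
    - [0, 0, 0]
    - [0, 0, 0]

```text
time: 5.75
tool_pos: [541.4, 314.1, 200.7]
tcp_rot: [3.14, 0.002, -0.186]
contact_force: [0.9, 0.1, -3.5]
grip_width: 23.8
```

Request:
carry_out:
  xyz:
    - [-0.06, 0.46, -0.02]
    - [-0.12, 0.45, -0.02]
    - [-0.17, 0.44, -0.02]
    - [-0.22, 0.41, -0.02]
    - [-0.27, 0.38, -0.02]
    - [-0.31, 0.35, -0.02]
    - [-0.35, 0.31, -0.02]
    - [-0.39, 0.27, -0.03]
  dr:
    - [0, 0, -0.84]
    - [0, 0, -0.84]
    - [0, 0, -0.84]
    - [0, 0, -0.84]
    - [0, 0, -0.84]
    - [0, 0, -0.84]
    - [0, 0, -0.83]
    - [0, 0, -0.84]

```text
time: 6.75
tool_pos: [469.1, 100.9, 209.8]
tcp_rot: [-3.141, 0.001, 0.755]
contact_force: [0.5, -0.7, -3.4]
grip_width: 23.9
```

```bash
python3 -c "
from h import *
snap('wrist','w3');o=get_obs();print(o['time'],o['tool_pos'],o['tcp_rot'],o['grip_width'])"
```

```text
6.8 [468.0099116   98.45101332 209.94389936] [-3.14144271  0.00365003  0.75880032] 23.85193316245695
```

View pics/w3.png

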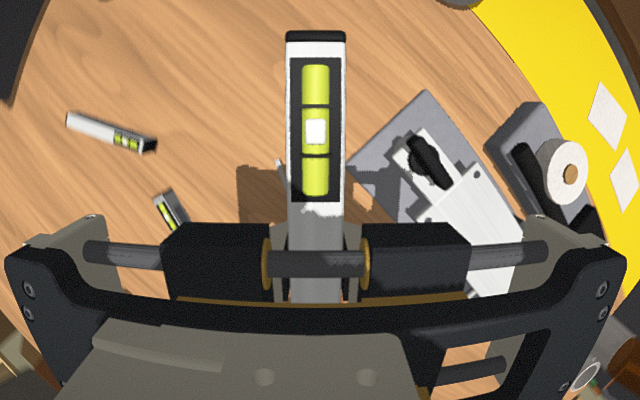

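```bash
python3 plan.py 545,-140,220,1.528,8
```

```text
xyz [[-0.23, 0.47, -0.02], [-0.27, 0.45, -0.02], [-0.31, 0.42, -0.02], [-0.35, 0.39, -0.02], [-0.39, 0.35, -0.02], [-0.42, 0.31, -0.02], [-0.44, 0.27, -0.02], [-0.47, 0.23, -0.02]]
dr [[-0.0, 0.0, -0.69], [-0.0, 0.0, -0.69], [-0.0, 0.0, -0.69], [-0.0, 0.0, -0.69], [-0.0, 0.01, -0.69], [-0.0, 0.0, -0.69], [-0.01, 0.01, -0.68], [-0.0, 0.0, -0.69]]
end [ 544.9 -140.2  219.8] [-3.141  0.     1.528] max 0.47 0.69
```

Request:
carry_out:
  xyz:
    - [-0.23, 0.47, -0.02]
    - [-0.27, 0.45, -0.02]
    - [-0.31, 0.42, -0.02]
    - [-0.35, 0.39, -0.02]
    - [-0.39, 0.35, -0.02]
    - [-0.42, 0.31, -0.02]
    - [-0.44, 0.27, -0.02]
    - [-0.47, 0.23, -0.02]
  dr:
    - [0, 0, -0.69]
    - [0, 0, -0.69]
    - [0, 0, -0.69]
    - [0, 0, -0.69]
    - [0, 0, -0.69]
    - [0, 0, -0.69]
    - [0, 0, -0.68]
    - [0, 0, -0.69]

```text
time: 7.8
tool_pos: [544.7, -138.3, 219.3]
tcp_rot: [-3.14, -0.0, 1.523]
contact_force: [0.4, -0.8, -3.5]
grip_width: 24.0
```

Request:
carry_out:
  xyz:
    - [0, 0, 0]
    - [0, 0, 0]
  dr:
    - [0, 0, 0]
    - [0, 0, 0]

```text
time: 8.05
tool_pos: [544.4, -137.0, 219.3]
tcp_rot: [-3.14, -0.001, 1.519]
contact_force: [-0.3, 0.7, -3.1]
grip_width: 23.7
```

```bash
python3 -c "
from h import *
snap('wrist','w4');o=get_obs();print(o['time'],o['tool_pos'],o['tcp_rot'],o['grip_width'])"
```

```text
8.1 [ 544.44438263 -136.68952653  219.50787332] [-3.14037189e+00 -6.12171363e-04  1.51942362e+00] 24.064094899706475
```

View pics/w4.png

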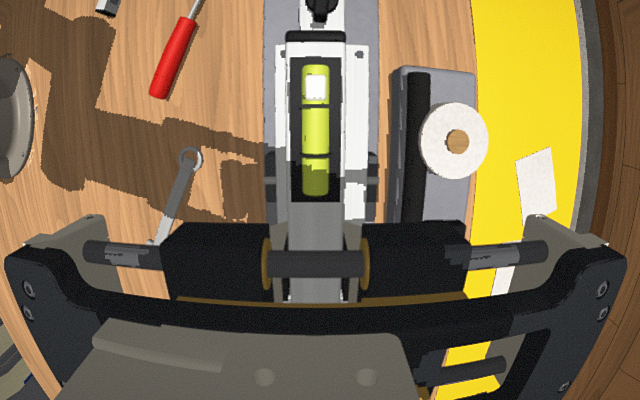

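Run:
```python
from h import *
t=load('w4')['image']
cv2.imwrite('pics/ea.png',cv2.resize(t[0:220,230:420],None,fx=2.7,fy=2.7,interpolation=cv2.INTER_CUBIC))
```

```text
(no output)
```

View pics/ea.png

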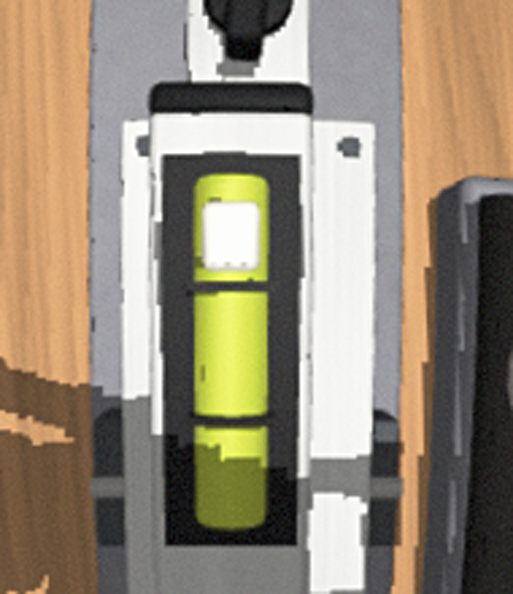

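Run:
```python
from h import *
W=load('w4'); g=lambda x,y:(230+x/2.7,y/2.7)
for n,p,z in [('cL',(123,123),56),('cR',(375,123),56),('hL',(143,147),56.4),('hR',(349,147),56.4),('midL',(126,487),60),('midR',(368,487),60),('lowL',(126,585),61),('lowR',(365,585),61),('axL',(105,487),50),('axR',(387,487),50),('baseL',(88,300),10),('baseR',(405,300),10)]:
    print(n,np.round(onz(W,*g(*p),z,1),1))
W1=load('w1');T=load('top0');G=lambda x,y:(440+x/4,y/4);tb=lambda x,y:(270+x/4,140+y/4)
print('tri foot holes w4/top far-x',tri(ray(W,*g(349,147),1),ray(T,*tb(158,177))),'near',tri(ray(W,*g(143,147),1),ray(T,*tb(151,258))))
print('tri w4/w1',tri(ray(W,*g(349,147),1),ray(W1,*G(349,147),1)),tri(ray(W,*g(143,147),1),ray(W1,*G(372,339),1)))
# level in hand
print('lev far end z?', onz(W,*g(231,85),219.5-31.4+45,1), onz(W,*g(231,545),219.5-31.4+51,1))
```

```text
cL [513.9  -1.6  56. ]
cR [603.6  -5.6  56. ]
hL [520.6 -11.3  56.4]
hR [593.6 -14.6  56.4]
midL [ 507.1 -134.    60. ]
midR [ 595.5 -138.5   60. ]
lowL [ 504.  -171.4   61. ]
lowR [ 594.  -176.1   61. ]
axL [ 497.7 -135.7   50. ]
axR [ 604.4 -141.2   50. ]
baseL [489.9 -64.8  10. ]
baseR [621.1 -71.1  10. ]
tri foot holes w4/top far-x (array([592.41498372, -13.64509651,  43.77104778]), np.float64(6.537859439597952)) near (array([518.23823193,  -9.34001853,  39.81657725]), np.float64(3.0125400519794847))
tri w4/w1 (array([592.90918722, -15.04677939,  58.51911522]), np.float64(0.7347131365411166)) (array([521.01104623, -11.67086181,  58.53350048]), np.float64(0.37498872010511314))
lev far end z? [550.45819727 -36.67537199 233.1       ] [ 546.97242903 -104.25494949  239.1       ]
```

Run:
```python
from plan import *
o=get_obs(); print(o['tool_pos'],o['tcp_rot'])
A=R.from_euler('xyz',[np.pi,0,1.521])*R.from_rotvec([0,-0.025,0])
plan([551.4,-138.4,100],A.as_euler('xyz'),5)
```

```text
[ 544.44438263 -136.68952653  219.50787332] [-3.14037189e+00 -6.12171363e-04  1.51942362e+00]
xyz [[-0.0, 0.02, 0.4], [-0.0, 0.02, 0.4], [-0.0, 0.03, 0.4], [-0.0, 0.02, 0.4], [-0.0, 0.03, 0.39]]
dr [[-0.0, -0.04, -0.0], [-0.0, -0.04, -0.0], [-0.0, -0.03, -0.0], [-0.0, -0.04, -0.01], [-0.01, -0.03, -0.0]]
end [ 551.4 -138.2  100.1] [3.141 0.025 1.521] max 0.4 0.04
```

Request:
carry_out:
  xyz:
    - [0, 0.02, 0.4]
    - [0, 0.02, 0.4]
    - [0, 0.03, 0.4]
    - [0, 0.02, 0.4]
    - [0, 0.03, 0.36]
    - [0, 0, 0]
  dr:
    - [0, -0.04, 0]
    - [0, -0.04, 0]
    - [0, -0.03, 0]
    - [0, -0.04, -0.01]
    - [0, -0.03, 0]
    - [0, 0, 0]

```text
time: 8.85
tool_pos: [550.9, -137.7, 100.9]
tcp_rot: [-3.138, 0.024, 1.522]
contact_force: [-0.3, -0.6, -3.8]
grip_width: 24.0
```

Request:
carry_out:
  xyz:
    - [0, 0, 0.03]
    - [0, 0, 0.03]
    - [0, 0, 0]
  dr:
    - [0, 0, 0]
    - [0, 0, 0]
    - [0, 0, 0]

```text
time: 9.22
tool_pos: [552.2, -139.2, 99.3]
tcp_rot: [3.141, 0.025, 1.521]
contact_force: [-0.0, -0.5, -3.2]
grip_width: 23.9
```

```bash
python3 -c "
from h import *
snap('wrist','w5');o=get_obs();print(o['time'],o['tool_pos'],o['tcp_rot'],o['grip_width'],o['contact_force'],o['moment'])"
```

```text
9.275 [ 552.19449608 -139.25043447   99.23692743] [3.14082523 0.02545812 1.52119512] 23.891084032311923 [-0.0859179   0.01209598 -2.86221021] [ 0.02447486 -0.04824617 -0.02800597]
```

View pics/w5.png

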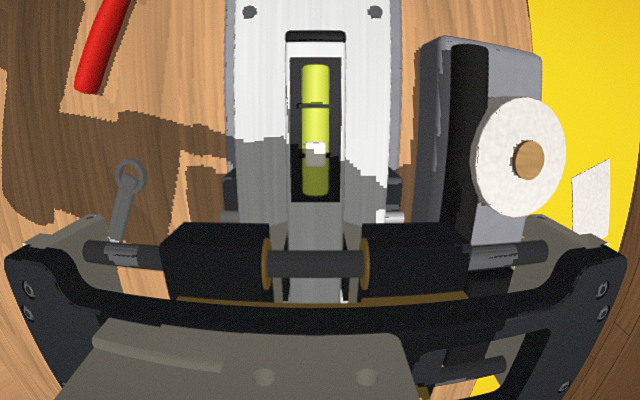

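Run:
```python
from h import *
W=load('w5')
a=onz(W,249.5,12,57,1);b=onz(W,375.5,12,57,1);print(a,b,(a+b)/2,np.linalg.norm(a-b))
u=np.array([np.sin(.05),np.cos(.05)])
print('centre est',((a+b)/2)[:2]-u*122)
e=onz(W,316,32,113-2.5,1); v=onz(W,315.5,202,117,1); print('lev end',e,'vial near',v, 'lev centre',e[:2]-u*101,v[:2]-u*33)
for y in (100,150):
  pass
g=cv2.cvtColor(W['image'],cv2.COLOR_BGR2GRAY); print(g[80,215:245].tolist(),g[80,380:420].tolist())
```

```text
[521.61123619 -10.58254415  57.        ] [593.71543354 -14.33952587  57.        ] [557.66333486 -12.46103501  57.        ] 72.20200957727297
centre est [ 551.56587621 -134.30856678]
lev end [558.17724609 -38.83268422 110.5       ] vial near [ 554.65692394 -106.45364995  117.        ] lev centre [ 553.12934999 -139.70646052] [ 553.00761135 -139.41240854]
[170, 174, 180, 181, 181, 175, 178, 176, 161, 144, 138, 159, 164, 159, 159, 164, 160, 157, 142, 207, 236, 237, 236, 235, 238, 239, 238, 239, 239, 240] [236, 236, 236, 235, 236, 240, 237, 236, 236, 231, 196, 153, 146, 146, 152, 147, 146, 145, 148, 145, 135, 126, 152, 180, 185, 189, 182, 185, 177, 177, 179, 176, 184, 181, 132, 93, 89, 83, 83, 77]
```

Request:
carry_out:
  xyz:
    - [0.01, -0.01, 0.03]
    - [0.01, -0.01, 0.03]
    - [0, 0, 0.02]
    - [0, 0, 0]
  dr:
    - [0, 0, 0]
    - [0, 0, 0]
    - [0, 0, 0]
    - [0, 0, 0]

```text
time: 9.78
tool_pos: [550.8, -138.0, 93.7]
tcp_rot: [-3.141, 0.025, 1.521]
contact_force: [-0.5, -0.8, -2.3]
grip_width: 24.1
```

Request:
carry_out:
  xyz:
    - [0, 0, 0.015]
    - [0, 0, 0]
  dr:
    - [0, 0, 0]
    - [0, 0, 0]

```text
time: 10.02
tool_pos: [550.9, -138.1, 92.9]
tcp_rot: [-3.142, 0.025, 1.521]
contact_force: [0.2, -0.2, -2.9]
grip_width: 23.9
```

Request:
carry_out:
  xyz:
    - [0, 0, 0.015]
    - [0, 0, 0]
  dr:
    - [0, 0, 0]
    - [0, 0, 0]

```text
time: 10.28
tool_pos: [550.8, -138.1, 92.0]
tcp_rot: [-3.141, 0.025, 1.521]
contact_force: [0.4, -0.4, -2.8]
grip_width: 23.6
```

Request:
carry_out:
  xyz:
    - [0, 0, 0.01]
    - [0, 0, 0]
  dr:
    - [0, 0, 0]
    - [0, 0, 0]

```text
time: 10.52
tool_pos: [551.0, -138.1, 91.6]
tcp_rot: [3.141, 0.025, 1.521]
contact_force: [0.3, -0.8, -1.9]
grip_width: 24.0
```

Request:
carry_out:
  xyz:
    - [0, 0, 0.015]
    - [0, 0, 0]
  dr:
    - [0, 0, 0]
    - [0, 0, 0]

```text
time: 10.78
tool_pos: [551.0, -138.2, 91.4]
tcp_rot: [3.141, 0.025, 1.521]
contact_force: [-2.3, 0.3, 5.0]
grip_width: 23.5
```

Request:
carry_out:
  xyz:
    - [0, 0, 0]
    - [0, 0, 0]
    - [0, 0, 0]
    - [0, 0, 0]
  dr:
    - [0, 0, 0]
    - [0, 0, 0]
    - [0, 0, 0]
    - [0, 0, 0]
  gripper: 0.1

```text
time: 11.28
tool_pos: [550.9, -138.1, 90.5]
tcp_rot: [-3.142, 0.025, 1.521]
contact_force: [-0.4, 0.3, -0.4]
grip_width: 50.0
```

Request:
carry_out:
  xyz:
    - [0, 0, -0.3]
    - [0, 0, -0.7]
    - [0, 0, -0.7]
    - [0, 0, 0]
  dr:
    - [0, 0, 0]
    - [0, 0, 0]
    - [0, 0.18, 0]
    - [0, 0, 0]

```text
time: 11.78
tool_pos: [552.8, -136.4, 196.1]
tcp_rot: [3.135, 0.002, 1.521]
contact_force: [0.0, -0.0, 0.4]
grip_width: 50.4
```

```bash
python3 -c "
from h import *
snap('wrist','w6');snap('top','t6');o=get_obs();print(o['time'],o['tool_pos'],o['tcp_rot'],o['grip_width'],o['contact_force'],o['moment'])"
```

```text
11.875 [ 550.85199371 -135.56168321  192.45247575] [3.14144252e+00 3.40668512e-04 1.52117959e+00] 50.68172593858835 [ 0.15947736 -0.23070891 -0.10262571] [ 0.02624678 -0.12037421 -0.01372047]
```

View pics/w6.png

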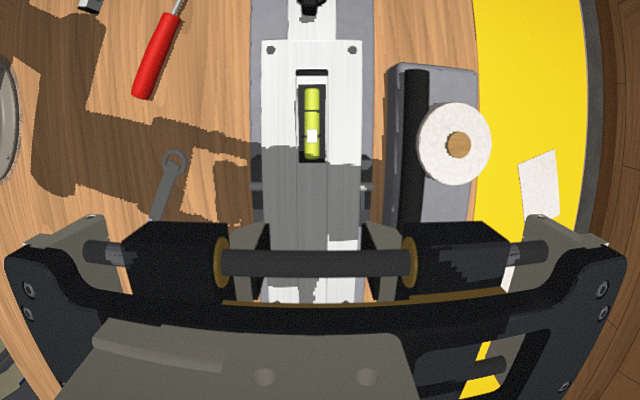

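```bash
python3 plan.py 556,-40,220,1.521,4
```

```text
xyz [[0.4, 0.0, -0.11], [0.4, 0.0, -0.12], [0.4, 0.0, -0.11], [0.39, 0.01, -0.12]]
dr [[0.0, 0.0, 0.0], [0.0, 0.0, 0.0], [0.0, 0.0, 0.0], [0.0, 0.0, 0.0]]
end [556.2 -40.3 220. ] [3.141 0.    1.521] max 0.4 0.0
```

Request:
carry_out:
  xyz:
    - [0.4, 0, -0.11]
    - [0.4, 0, -0.12]
    - [0.4, 0, -0.11]
    - [0.39, 0.01, -0.12]
    - [0, 0, 0]
    - [0, 0, 0]
  dr:
    - [0, 0, 0]
    - [0, 0, 0]
    - [0, 0, 0]
    - [0, 0, 0]
    - [0, 0, 0]
    - [0, 0, 0]

```text
time: 12.62
tool_pos: [555.9, -40.7, 218.9]
tcp_rot: [-3.14, 0.0, 1.521]
contact_force: [-0.0, 0.5, -0.0]
grip_width: 50.7
```

```bash
python3 -c "
from h import *
c=snap('wrist','w7');o=get_obs();print(o['time'],o['tool_pos'],o['tcp_rot'])
cv2.imwrite('pics/fa.png',cv2.resize(c['image'][20:220,220:420],None,fx=3,fy=3,interpolation=cv2.INTER_CUBIC))"
```

```text
12.675 [555.9318349  -40.91816422 219.09174694] [-3.13978025e+00  2.07858237e-04  1.52083448e+00]
```

View pics/fa.png

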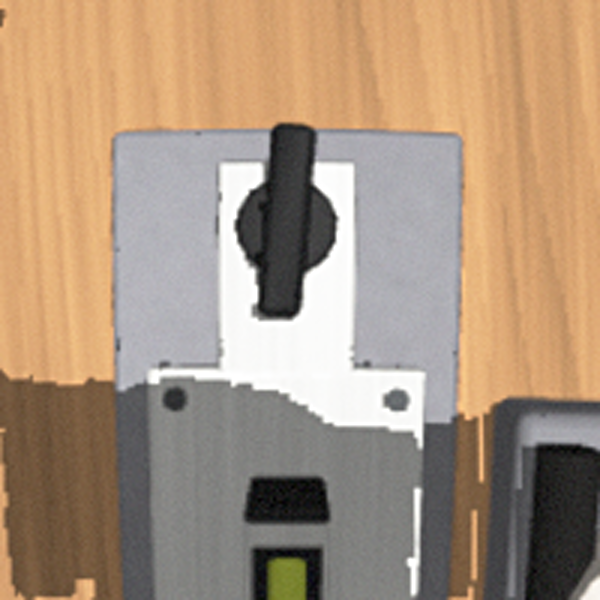

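Run:
```python
from h import *
W=load('w7'); W4=load('w4'); g=lambda x,y:(220+x/3,20+y/3)
for z in (92,):
    a=onz(W,*g(294,127),z,1);b=onz(W,*g(279,316),z,1);print(a,b,(a+b)/2,np.linalg.norm(a-b),np.arctan2(*(a-b)[[1,0]]))
    print('thick',np.linalg.norm(onz(W,*g(268,220),z,1)-onz(W,*g(309,220),z,1)))
print('hub',onz(W,*g(287,226),64,1))
u=np.array([.05,.9987]); print('expected',np.array([551.4,-138.3])+180*u)
W1=load('w1');G=lambda x,y:(440+x/4,y/4)
print('tri ends', tri(ray(W,*g(279,316),1),ray(W1,*G(362,235),1)), tri(ray(W,*g(294,127),1),ray(W1,*G(199,218),1)))
```

```text
[564.14281628  69.1293282   92.        ] [557.30888328  15.3915101   92.        ] [560.72584978  42.26041915  92.        ] 54.17061689081967 1.4443035568879865
thick 11.462454712379106
hub [560.87909722  42.25139803  64.        ]
expected [560.4    41.466]
tri ends (array([556.5710655 ,  15.30796014,  92.59882212]), np.float64(1.5044733011562308)) (array([564.17154327,  71.7078515 ,  75.53814753]), np.float64(0.45054815965208184))
```

```bash
python3 plan.py 560.8,42.1,130,1.444,4 560.8,42.1,92,1.444,3
python3 - <<'E'
from h import *
W=load('w6')['image']; cv2.imwrite('pics/ga.png',cv2.resize(W[60:175,275:350],None,fx=5,fy=5,interpolation=cv2.INTER_CUBIC))
E
```

```text
xyz [[0.35, 0.0, 0.37], [0.35, -0.0, 0.37], [0.34, -0.01, 0.37], [0.35, -0.02, 0.37]]
dr [[-0.0, 0.0, 0.14], [-0.0, 0.0, 0.14], [-0.01, 0.0, 0.14], [-0.0, 0.0, 0.13]]
end [560.6  42.4 130.3] [-3.141  0.     1.444] max 0.37 0.14
xyz [[-0.0, 0.0, 0.21], [-0.0, 0.0, 0.21], [-0.0, 0.0, 0.22]]
dr [[-0.0, 0.0, 0.0], [-0.0, 0.0, 0.0], [-0.0, 0.0, 0.0]]
end [560.6  42.4  91.9] [-3.141  0.     1.444] max 0.22 0.0
```

View pics/ga.png

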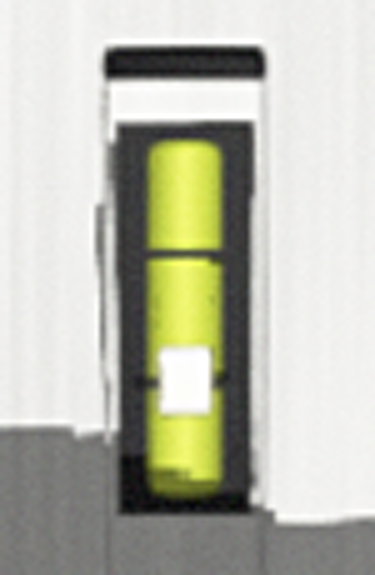

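Request:
carry_out:
  xyz:
    - [0.35, 0, 0.37]
    - [0.35, 0, 0.37]
    - [0.34, -0.01, 0.37]
    - [0.35, -0.02, 0.37]
    - [0, 0, 0]
    - [0, 0, 0]
  dr:
    - [0, 0, 0.14]
    - [0, 0, 0.14]
    - [0, 0, 0.14]
    - [0, 0, 0.13]
    - [0, 0, 0]
    - [0, 0, 0]

```text
time: 13.42
tool_pos: [561.5, 42.0, 131.7]
tcp_rot: [3.141, 0.0, 1.444]
contact_force: [0.7, 0.5, -0.1]
grip_width: 50.4
```

```bash
python3 plan.py 560.8,42.1,92,1.444,3; python3 -c "
from h import *
c=snap('wrist','w8');print(get_obs()['tool_pos'])"
```

```text
xyz [[0.0, -0.0, 0.22], [0.0, -0.01, 0.22], [0.0, -0.0, 0.22]]
dr [[0.0, 0.0, 0.0], [0.0, 0.0, 0.0], [0.0, 0.0, 0.0]]
end [560.9  42.1  92.1] [3.141 0.    1.444] max 0.22 0.0
[561.63662331  41.91787843 132.02531059]
```

View pics/w8.png

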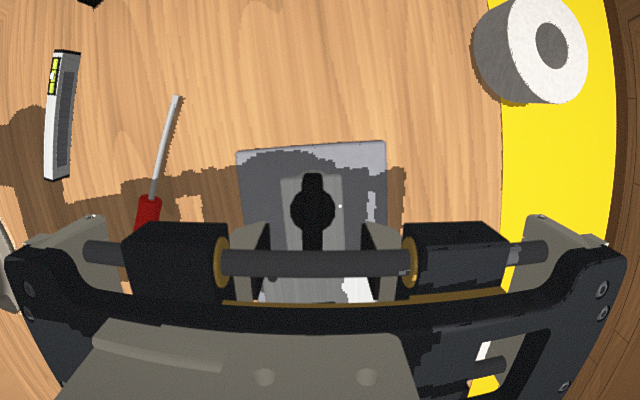

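Request:
carry_out:
  xyz:
    - [0, 0, 0.22]
    - [0, -0.01, 0.22]
    - [0, 0, 0.22]
    - [0, 0, 0]
    - [0, 0, 0]
  dr:
    - [0, 0, 0]
    - [0, 0, 0]
    - [0, 0, 0]
    - [0, 0, 0]
    - [0, 0, 0]

```text
time: 14.1
tool_pos: [560.7, 43.0, 91.8]
tcp_rot: [3.141, 0.0, 1.444]
contact_force: [0.0, -0.5, 0.3]
grip_width: 50.6
```

Request:
carry_out:
  xyz:
    - [0, 0, 0]
    - [0, 0, 0]
    - [0, 0, 0]
    - [0, 0, 0]
    - [0, 0, 0]
    - [0, 0, 0]
  dr:
    - [0, 0, 0]
    - [0, 0, 0]
    - [0, 0, 0]
    - [0, 0, 0]
    - [0, 0, 0]
    - [0, 0, 0]
  gripper: -1

```text
time: 14.85
tool_pos: [559.8, 43.2, 91.8]
tcp_rot: [-3.14, 0.0, 1.445]
contact_force: [-4.3, 0.6, 4.5]
grip_width: 12.6
```

Request:
carry_out:
  xyz:
    - [0, 0, -0.005]
    - [0, 0, -0.005]
    - [0, 0, -0.005]
    - [0, 0, -0.005]
    - [0, 0, -0.005]
    - [0, 0, -0.005]
    - [0, 0, -0.005]
    - [0, 0, -0.005]
  dr:
    - [0, 0, 0.75]
    - [0, 0, 0.75]
    - [0, 0, 0.75]
    - [0, 0, 0.75]
    - [0, 0, 0.75]
    - [0, 0, 0.75]
    - [0, 0, 0.75]
    - [0, 0, 0.75]

```text
time: 15.85
tool_pos: [559.3, 43.3, 94.0]
tcp_rot: [-3.14, 0.002, 0.604]
contact_force: [-6.8, 0.3, 4.4]
grip_width: 12.6
```

Request:
carry_out:
  xyz:
    - [0, 0, -0.005]
    - [0, 0, -0.005]
    - [0, 0, -0.005]
    - [0, 0, -0.005]
    - [0, 0, -0.005]
    - [0, 0, -0.005]
    - [0, 0, -0.002]
    - [0, 0, 0]
  dr:
    - [0, 0, 0.75]
    - [0, 0, 0.75]
    - [0, 0, 0.75]
    - [0, 0, 0.75]
    - [0, 0, 0.75]
    - [0, 0, 0.75]
    - [0, 0, 0.75]
    - [0, 0, 0]

```text
time: 16.85
tool_pos: [559.1, 43.7, 96.0]
tcp_rot: [-3.141, 0.003, -0.127]
contact_force: [-7.2, 2.2, 5.7]
grip_width: 12.7
```

Request:
carry_out:
  xyz:
    - [0, 0, 0]
    - [0, 0, 0]
    - [0, 0, 0]
    - [0, 0, 0]
    - [0, 0, 0]
    - [0, 0, 0]
    - [0, 0, 0]
    - [0, 0, 0]
  dr:
    - [0, 0, 0]
    - [0, 0, 0]
    - [0, 0, 0]
    - [0, 0, 0]
    - [0, 0, 0]
    - [0, 0, 0]
    - [0, 0, 0]
    - [0, 0, 0]

```text
time: 17.85
tool_pos: [559.2, 43.7, 96.0]
tcp_rot: [-3.141, 0.003, -0.126]
contact_force: [-8.7, 1.8, 5.7]
grip_width: 12.8
```

```bash
python3 -c "
from h import *
snap('wrist','w9');print(get_obs())"
```

```text
{'time': 17.9, 'joint_positions': array([-5.90042120e-02,  5.70109636e-01,  1.61551040e+00,  7.34558236e-04,
        9.58888819e-01,  1.63763649e+00]), 'dq': array([ 1.42397259e-03, -7.43944848e-04, -1.44725904e-05,  1.91863929e-04,
        7.34776101e-04, -9.46323189e-04]), 'tau': array([ -1.58216178, -47.50820518, -22.35315621,  -0.53853661,
        -2.09951766,  -0.07991509]), 'tool_pos': array([559.15791116,  43.68050967,  96.01714701]), 'tcp_rot': array([-3.14118873e+00,  2.94989492e-03, -1.26266608e-01]), 'contact_force': array([-7.76290202,  1.96183853,  6.43378671]), 'moment': array([ 0.41484519,  0.93202187, -0.06929917]), 'grip_width': 12.648183308374085}
```

View pics/w9.png

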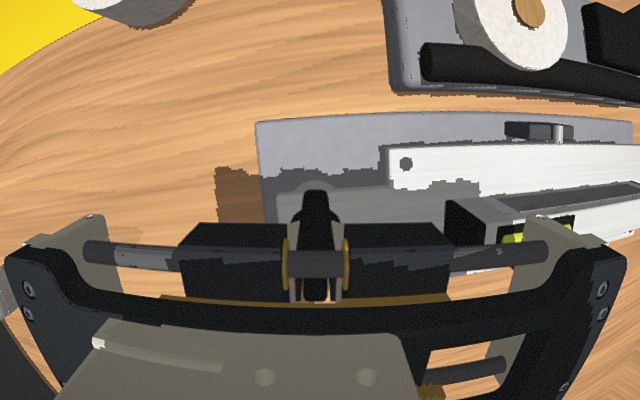

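```bash
python3 -c "
from h import *
t=snap('top','t9')['image'];s=snap('side','s9')['image']
cv2.imwrite('pics/ha.png',np.hstack([cv2.resize(t[150:240,270:405],(600,400),interpolation=cv2.INTER_CUBIC)]))
cv2.imwrite('pics/hb.png',cv2.resize(s[130:250,260:420],None,fx=4,fy=4,interpolation=cv2.INTER_CUBIC))"
```

```text
(no output)
```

View pics/ha.png

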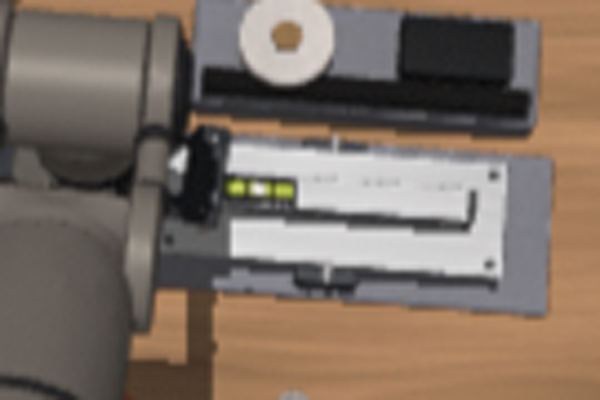

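View pics/hb.png

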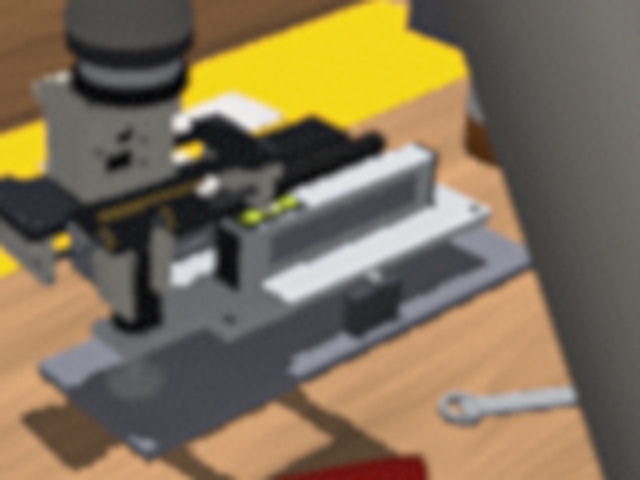

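Request:
carry_out:
  xyz:
    - [0, 0, 0]
    - [0, 0, 0]
    - [0, 0, 0]
    - [0, 0, 0]
  dr:
    - [0, 0, 0]
    - [0, 0, 0]
    - [0, 0, 0]
    - [0, 0, 0]
  gripper: -0.2

```text
time: 18.5
tool_pos: [560.7, 43.0, 96.0]
tcp_rot: [3.141, -0.0, -0.126]
contact_force: [0.1, 0.1, -0.8]
grip_width: 36.2
```

Request:
carry_out:
  xyz:
    - [0, 0, -0.3]
    - [0, 0, -0.7]
    - [0, 0, -0.7]
    - [0, 0, 0]
  dr:
    - [0, 0, 0]
    - [0, 0, 0]
    - [0, 0, 0]
    - [0, 0, 0]

```text
time: 19.0
tool_pos: [562.4, 43.0, 201.7]
tcp_rot: [-3.141, -0.008, -0.126]
contact_force: [0.7, -0.2, -0.7]
grip_width: 36.9
```

```bash
python3 plan.py 545,-100,220,0.7,6 551.2,-138.3,205,1.521,6; python3 -c "
from h import *
print(get_obs())"
```

```text
xyz [[0.0, 0.4, -0.05], [-0.05, 0.4, -0.05], [-0.11, 0.38, -0.05], [-0.16, 0.37, -0.05], [-0.21, 0.34, -0.05], [-0.25, 0.31, -0.06]]
dr [[0.0, -0.01, -0.99], [0.0, -0.01, -0.99], [0.0, -0.01, -0.98], [0.01, -0.01, -0.99], [0.0, -0.0, -0.98], [0.01, -0.01, -0.99]]
end [544.7 -99.9 220.2] [-3.141  0.     0.7  ] max 0.4 0.99
xyz [[-0.05, 0.09, 0.04], [-0.07, 0.09, 0.04], [-0.08, 0.07, 0.04], [-0.09, 0.06, 0.04], [-0.09, 0.05, 0.05], [-0.11, 0.04, 0.04]]
dr [[-0.0, -0.0, -0.98], [-0.0, -0.0, -0.98], [-0.0, -0.0, -0.98], [-0.0, -0.0, -0.98], [-0.0, -0.0, -0.98], [-0.0, -0.0, -0.98]]
end [ 551.  -138.5  205.2] [-3.141 -0.     1.521] max 0.11 0.98
{'time': 19.0, 'joint_positions': array([-5.95647789e-02,  4.49188771e-01,  1.49320351e+00, -8.16258468e-05,
        1.19163156e+00,  1.63756444e+00]), 'dq': array([ 0.0008408 ,  0.04651475,  0.07324004, -0.00051451, -0.03552446,
        0.00220976]), 'tau': array([ 7.32345181e-02, -4.93077493e+01, -2.46525389e+01,  3.28771037e-02,
        3.18182213e-01, -3.33516855e-04]), 'tool_pos': array([562.41393783,  42.97350447, 201.65207223]), 'tcp_rot': array([-3.14116355, -0.00755702, -0.12630459]), 'contact_force': array([ 0.71933087, -0.2002147 , -0.65537203]), 'moment': array([0.04810206, 0.0275164 , 0.00178697]), 'grip_width': 36.91472818735583}
```

Request:
carry_out:
  xyz:
    - [0, 0.4, -0.05]
    - [-0.05, 0.4, -0.05]
    - [-0.11, 0.38, -0.05]
    - [-0.16, 0.37, -0.05]
    - [-0.21, 0.34, -0.05]
    - [-0.25, 0.31, -0.06]
  dr:
    - [0, 0, -0.99]
    - [0, 0, -0.99]
    - [0, 0, -0.98]
    - [0, 0, -0.99]
    - [0, 0, -0.98]
    - [0, 0, -0.99]

```text
time: 19.75
tool_pos: [542.3, -100.5, 215.6]
tcp_rot: [-3.14, 0.001, 0.705]
contact_force: [-0.0, 0.3, -0.6]
grip_width: 36.9
```

Request:
carry_out:
  xyz:
    - [-0.05, 0.09, 0.04]
    - [-0.07, 0.09, 0.04]
    - [-0.08, 0.07, 0.04]
    - [-0.09, 0.06, 0.04]
    - [-0.09, 0.05, 0.05]
    - [-0.11, 0.04, 0.04]
    - [0, 0, 0]
    - [0, 0, 0]
  dr:
    - [0, 0, -0.98]
    - [0, 0, -0.98]
    - [0, 0, -0.98]
    - [0, 0, -0.98]
    - [0, 0, -0.98]
    - [0, 0, -0.98]
    - [0, 0, 0]
    - [0, 0, 0]

```text
time: 20.75
tool_pos: [548.9, -138.1, 201.2]
tcp_rot: [-3.141, -0.0, 1.519]
contact_force: [-0.7, 0.5, 0.2]
grip_width: 37.2
```

```bash
python3 -c "
from h import *
W=snap('wrist','w10')['image'];o=get_obs();print(o['time'],o['tool_pos'],o['tcp_rot'])
cv2.imwrite('pics/ia.png',cv2.resize(W[30:195,230:400],None,fx=3.5,fy=3.5,interpolation=cv2.INTER_CUBIC))"
```

```text
20.8 [ 549.03035371 -138.1016634   201.41197619] [-3.14115117e+00 -1.83243328e-04  1.51928594e+00]
```

View pics/ia.png

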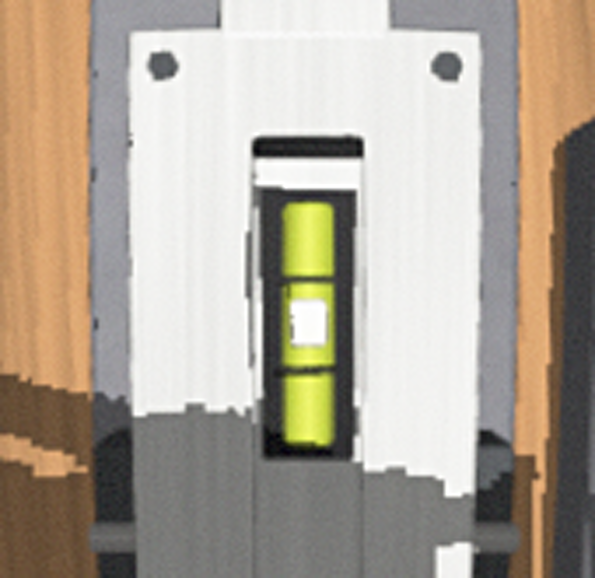

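Bubble centred: lines at rows 278 and 371, bubble at 323, so about 0.3 mm off. Next I'll check where the level's middle is, then press there.

```bash
python3 - <<'E'
from h import *
W=load('w10'); g=lambda x,y:(230+x/3.5,30+y/3.5); u=np.array([.05,.9987])
e=onz(W,*g(308,140),105,1); v=onz(W,*g(308,459),105,1); print(e,v,'centre',e[:2]-u*101,v[:2]-u*31.5)
a=onz(W,*g(162,66),60,1);b=onz(W,*g(447,66),60,1);print('bed c',(a+b)[:2]/2-u*126)
for y in (250,400):
  l=onz(W,*g(131,y),60,1);r=onz(W,*g(478,y),60,1);l2=onz(W,*g(252,y),105,1);r2=onz(W,*g(361,y),105,1);print('lat',(l+r)/2,(l2+r2)/2,np.linalg.norm(l2-r2))
E
python3 plan.py 552,-138.5,135,1.521,4
```

```text
[556.86604819 -39.07000162 105.        ] [ 553.36288084 -108.06971532  105.        ] centre [ 551.81604819 -139.93870162] [ 551.78788084 -139.52876532]
bed c [ 551.46898227 -138.59502226]
lat [555.30616776 -60.71396326  60.        ] [555.33283674 -62.79731725 105.        ] 23.129942554775216
lat [553.32585145 -99.56912381  60.        ] [553.69143052 -95.12368002 105.        ] 23.49133294590219
xyz [[-0.0, 0.01, 0.28], [-0.0, 0.01, 0.28], [-0.0, 0.02, 0.27], [-0.0, 0.01, 0.28]]
dr [[-0.0, -0.0, -0.0], [-0.0, -0.0, -0.0], [-0.0, -0.0, -0.01], [-0.0, -0.0, -0.0]]
end [ 552.  -138.2  134.8] [-3.141 -0.     1.521] max 0.28 0.01
```

Request:
carry_out:
  xyz:
    - [-0.005, 0.01, 0.2]
    - [-0.005, 0.01, 0.2]
    - [-0.005, 0.015, 0.2]
    - [-0.005, 0.01, 0.25]
    - [0, 0, 0.1]
    - [0, 0, 0]
  dr:
    - [0, 0, 0]
    - [0, 0, 0]
    - [0, 0, 0]
    - [0, 0, 0]
    - [0, 0, 0]
    - [0, 0, 0]
  gripper: -1

```text
time: 21.55
tool_pos: [551.6, -139.6, 144.1]
tcp_rot: [-3.141, -0.0, 1.521]
contact_force: [-0.2, -0.0, -0.0]
grip_width: 0.5
```

Request:
carry_out:
  xyz:
    - [0, 0, 0]
    - [0, 0, 0]
  dr:
    - [0, 0, 0]
    - [0, 0, 0]

```text
time: 21.8
tool_pos: [552.1, -139.8, 145.2]
tcp_rot: [3.141, 0.0, 1.521]
contact_force: [-0.1, -0.8, -0.9]
grip_width: 0.3
```

Fingers shut and over the middle. Descending to touch, which I expect at TCP z ≈ 127.

Request:
carry_out:
  xyz:
    - [0, 0, 0.1]
    - [0, 0, 0.1]
    - [0, 0, 0.04]
    - [0, 0, 0]
  dr:
    - [0, 0, 0]
    - [0, 0, 0]
    - [0, 0, 0]
    - [0, 0, 0]

```text
time: 22.3
tool_pos: [551.7, -139.7, 129.9]
tcp_rot: [-3.141, -0.0, 1.521]
contact_force: [0.3, -0.2, -0.3]
grip_width: 0.7
```

Request:
carry_out:
  xyz:
    - [0, 0, 0.02]
    - [0, 0, 0]
  dr:
    - [0, 0, 0]
    - [0, 0, 0]

```text
time: 22.55
tool_pos: [551.8, -139.7, 129.1]
tcp_rot: [3.142, 0.0, 1.521]
contact_force: [0.2, -0.1, 0.3]
grip_width: 0.2
```

Request:
carry_out:
  xyz:
    - [0, 0, 0.015]
    - [0, 0, 0]
  dr:
    - [0, 0, 0]
    - [0, 0, 0]

```text
time: 22.8
tool_pos: [551.8, -139.7, 128.2]
tcp_rot: [-3.142, 0.0, 1.521]
contact_force: [-0.1, 0.1, -0.4]
grip_width: 0.3
```

Request:
carry_out:
  xyz:
    - [0, 0, 0.015]
    - [0, 0, 0]
  dr:
    - [0, 0, 0]
    - [0, 0, 0]

```text
time: 23.05
tool_pos: [551.8, -139.7, 127.3]
tcp_rot: [3.141, 0.0, 1.521]
contact_force: [1.5, -0.2, 0.3]
grip_width: 0.1
```

Request:
carry_out:
  xyz:
    - [0, 0, 0.01]
    - [0, 0, 0]
  dr:
    - [0, 0, 0]
    - [0, 0, 0]

```text
time: 23.3
tool_pos: [551.9, -139.7, 127.3]
tcp_rot: [3.141, 0.0, 1.521]
contact_force: [-1.2, -0.1, 4.7]
grip_width: 0.5
```

Request:
carry_out:
  xyz:
    - [0, 0, 0.01]
    - [0, 0, 0]
    - [0, 0, 0]
  dr:
    - [0, 0, 0]
    - [0, 0, 0]
    - [0, 0, 0]

```text
time: 23.68
tool_pos: [552.0, -139.7, 127.2]
tcp_rot: [3.141, 0.0, 1.521]
contact_force: [-3.0, 1.0, 9.4]
grip_width: 0.7
```

Request:
carry_out:
  xyz:
    - [0, -0.005, 0.012]
    - [0, 0, 0]
    - [0, 0, 0]
  dr:
    - [0, 0, 0]
    - [0, 0, 0]
    - [0, 0, 0]

```text
time: 24.05
tool_pos: [551.9, -139.7, 127.2]
tcp_rot: [3.14, 0.001, 1.521]
contact_force: [-4.0, 2.2, 12.9]
grip_width: 0.6
```

Request:
carry_out:
  xyz:
    - [0, 0, 0]
    - [0, 0, 0]
    - [0, 0, 0]
    - [0, 0, 0]
    - [0, 0, 0]
    - [0, 0, 0]
    - [0, 0, 0]
    - [0, 0, 0]
  dr:
    - [0, 0, 0]
    - [0, 0, 0]
    - [0, 0, 0]
    - [0, 0, 0]
    - [0, 0, 0]
    - [0, 0, 0]
    - [0, 0, 0]
    - [0, 0, 0]

```text
time: 25.05
tool_pos: [552.0, -139.7, 127.2]
tcp_rot: [3.139, 0.001, 1.521]
contact_force: [-4.0, 1.2, 12.4]
grip_width: 0.2
```

```bash
python3 -c "
from h import *
W=snap('wrist','w11')['image'];F=[]
for i in range(6):
    snap('top','t11'); F.append(get_obs()['contact_force'])
print(np.round(F,1),get_obs()['time'],get_obs()['tool_pos'])
cv2.imwrite('pics/ja.png',cv2.resize(W[0:230,220:410],None,fx=2.6,fy=2.6,interpolation=cv2.INTER_CUBIC))
t=load('t11')['image'];cv2.imwrite('pics/jb.png',t)"
```

```text
[[-2.3  1.6 13.2]
 [-2.   0.7 13.7]
 [-2.5  1.7 13. ]
 [-2.6  1.2 12.1]
 [-3.7  2.2 13. ]
 [-3.9  1.9 13. ]] 25.4 [ 551.96321158 -139.76051848  127.23468409]
```

View pics/ja.png

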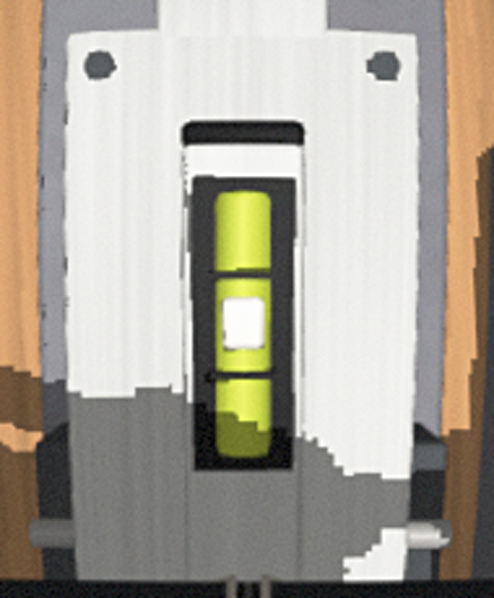

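View pics/jb.png

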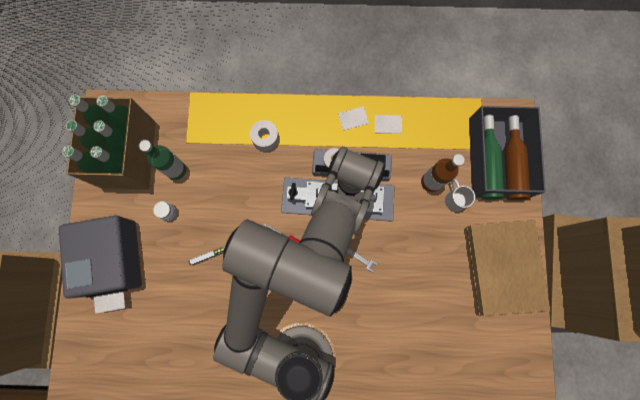

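Bubble at row 322 with the lines at 272 and 375, so it's centred. Push is about 13 N and needs a little more.

Request:
carry_out:
  xyz:
    - [0, 0, 0.005]
    - [0, 0, 0]
    - [0, 0, 0]
    - [0, 0, 0]
    - [0, 0, 0]
    - [0, 0, 0]
    - [0, 0, 0]
    - [0, 0, 0]
  dr:
    - [0, 0, 0]
    - [0, 0, 0]
    - [0, 0, 0]
    - [0, 0, 0]
    - [0, 0, 0]
    - [0, 0, 0]
    - [0, 0, 0]
    - [0, 0, 0]

```text
time: 26.4
tool_pos: [552.0, -139.8, 127.2]
tcp_rot: [3.139, 0.001, 1.521]
contact_force: [-3.6, 1.5, 14.6]
grip_width: 0.4
```

Request:
carry_out:
  xyz:
    - [0, 0, 0]
    - [0, 0, 0]
    - [0, 0, 0]
    - [0, 0, 0]
    - [0, 0, 0]
    - [0, 0, 0]
    - [0, 0, 0]
    - [0, 0, 0]
  dr:
    - [0, 0, 0]
    - [0, 0, 0]
    - [0, 0, 0]
    - [0, 0, 0]
    - [0, 0, 0]
    - [0, 0, 0]
    - [0, 0, 0]
    - [0, 0, 0]

```text
time: 27.4
tool_pos: [552.1, -139.8, 127.2]
tcp_rot: [3.139, 0.001, 1.521]
contact_force: [-3.4, 2.6, 14.7]
grip_width: 0.5
```

```bash
python3 -c "
from h import *
W=snap('wrist','w12')['image'];F=[]
for i in range(6):
    capture('top'); F.append(get_obs()['contact_force'])
print(np.round(F,1),np.mean(F,0),get_obs()['time'])
cv2.imwrite('pics/ka.png',cv2.resize(W[40:190,270:360],None,fx=3.8,fy=3.8,interpolation=cv2.INTER_CUBIC))"
```

```text
[[-2.9  2.6 15.3]
 [-3.4  1.6 15. ]
 [-3.6  2.7 15.5]
 [-3.6  1.8 15.3]
 [-3.5  1.6 14.9]
 [-4.4  1.5 15.3]] [-3.56517195  1.95288433 15.2213375 ] 27.75
```

View pics/ka.png

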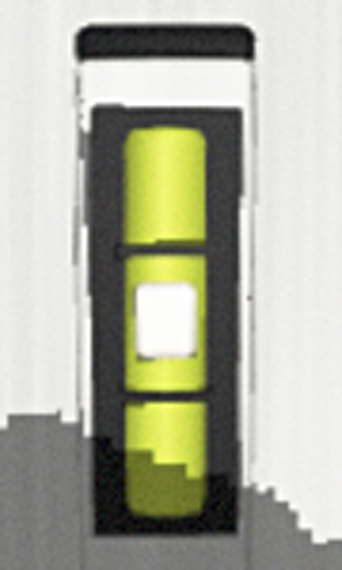

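Steady at 15.2 N with the bubble centred (row 320, lines at 248 and 397). Handing in.

```bash
python3 -c "
from plant import close_job
print(close_job())"
```

```text
the job is handed in; nothing more can be done
None
```

I laid the largest level lengthwise on the bed, vial towards the foot, and let go of it. I then turned the wing knob about 1.57 rad clockwise in one grasp and pressed the middle of the level with closed fingers. The job was handed in at about 28 s, still pressing.

**Last checks:**
- **Push:** 15.2 N downward and steady, with about 4 N of sideways force.
- **Bubble:** within about 0.5 mm of midway between its lines.
- **Position:** the level's middle was about 1 mm from the bed's middle, measured just before pressing.
- **Other things:** the top view taken while pressing showed nothing visibly moved or fallen, though the arm hid the screwdriver, part of the wrench and one of the small levels.

**Disagreement:** the top camera placed the bed about 6 mm short in x compared with the wrist views. The wrist views agreed with each other to within 1 mm, so I used those. The placing and both grasps went as they predicted.

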